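Clear the kneading bowl and undo its hub cap

TASK

Take the spice tin out of the kneading machine's bowl and stand it upright on the wooden board. Then undo the hub cap in the middle of the bowl: its thread may be right- or left-handed, so try it gently one way, go the other way if it stops hard rather than forcing it, and lift it off. Finish still holding the cap upright and still over the bowl, all of it at least 8 cm above the rim, and leave the jar, pepper mill and mug alone.

Things in the scene. Friction and masses are not known exactly. Their poses are not given: they have to be found in the camera images.
- mixer: Kneading machine, fixed: white round drum 276 mm across, 70 mm high, with an open aluminium bowl on top and a steel knob on its -x side (roughly towards the robot). Origin on the drum's axis at counter height, z up. Bowl floor 79 mm above the origin, rim 121 mm; inside width 224 mm at the floor, 268 mm at the rim; wall 4 mm.
- hub (a point): Centre of the top face of the hub, a white collar 68 mm across standing 40 mm tall in the middle of the bowl, 119 mm above the mixer's origin. The cap is locked in it by lugs. The thread's hand cannot be seen and differs from run to run.
- cap: Grey hub cap, loose, about 0.12 kg: disc 72 mm across, 8 mm thick, with a grip bar across its top. Origin on the axis at the disc's underside, which lies on the hub's top; z up. Plug and stem with a 45 mm cross-bar reach 26 mm below the origin into the hub. At the start its x axis is within 0.05 rad of the mixer's.
- cap_bar (a point): Centre of the cap's grip bar, 24 mm above the cap's origin: bar 56 mm long (cap's x), 14 mm wide (cap's y), 32 mm tall, standing on the disc. Pinch it across its width. Turned the wrong way the cap stops hard after about 0.2 rad (never twist over 2 N m). The right way it turns freely without rising, lifts off from 0.8 to 1.05 rad and meets an end stop at 1.15 rad.
- tin: Round lidded steel spice tin, 41 mm in diameter, 60 mm tall, about 0.11 kg, standing upright on the bowl's floor between the hub and the wall. Origin at the centre of its underside, z up.
- board: Square wooden board 160 x 160 mm, 15 mm thick, fixed flat on the counter beside the machine. Origin at the centre of its underside (z = 0), x and y along its edges, top 15 mm above the origin.
- jar: Bystander: closed glass storage jar, 72 mm in diameter, 120 mm tall, loose. Origin at the centre of its underside.
- mill: Bystander: turned dark-wood pepper mill, 52 mm in diameter, 160 mm tall, loose. Origin at the centre of its underside.
- mug: Bystander: white mug, 76 mm in diameter, 85 mm tall, loose. Origin at the centre of its underside.
Mind the look-alikes: they are no part of the job. What is meant by the tin is not orange or pink, and is the smaller of those in its own colour.

How it is judged (in metres and radians):
On the way, in this order (a step that is already met when the one before it is completed fails the run):
1. the tin stands upright on the board, let go (x of tin in the frame of board between -0.07 and 0.07 m and y of tin in the frame of board between -0.07 and 0.07 m and z of tin in the frame of board between 0.01 and 0.022 m and angle between tin's own z axis and vertical below 0.15 rad and linear speed of tin below 0.03 m/s and contact force between tin and the fingers below 0.05 N and contact force between tin and board above 0.2 N), for 0.2 s.
2. the cap is turned past its lugs while still down in the hub (angle between the x axis of cap and the x axis of mixer, either way round above 0.6 rad and z of cap in the frame of mixer below 0.13 m and horizontal distance between cap and mixer below 0.01 m), for 0.05 s.
At the end, for the whole second after the job is handed in: Tin upright (0.15 rad), still and released on the board, within 70 mm of its centre along each edge. Cap held by the fingers, still, tipped under 0.5 rad, its cross-bar 50 mm or more above the bowl rim, within 100 mm of the bowl axis, touching nothing of the machine (all of step 1 and z of cap in the frame of mixer above 0.197 m and horizontal distance between cap and mixer below 0.1 m and angle between cap's own z axis and vertical below 0.5 rad and linear speed of cap below 0.03 m/s and contact force between cap and the fingers above 2 N and contact force between cap and mixer below 0.05 N); the arm keeps its last pose, push and grip.
It fails at once if the jar is moved more than 30 mm (distance of jar from where it was at the start of the episode above 0.03 m).
It fails at once if the mill is moved more than 30 mm (distance of mill from where it was at the start of the episode above 0.03 m).
It fails at once if the mug is moved more than 30 mm (distance of mug from where it was at the start of the episode above 0.03 m).
It fails at once if the cap is forced hard against its stop (about 3.5 N m) (contact force between cap and mixer above 200 N).
It also fails if it takes over 61 s, if anything falls off the work surface, if the arm or the gripper's body presses on something with over 40 N, if the wrist force passes 120 N, or if a joint passes its speed limit or range.

ROBOT

A 6-joint arm with a two-finger parallel gripper is mounted at the origin on the work surface. World frame = base frame: x ahead of the robot, y to its left, z up, the work surface at z = 0. Lengths are in m, angles in degrees, forces in N, time in s.
With the tool pointing down it reaches from about 0.4 to 0.825 m from the base axis. Payload 7 kg.
Tool frame: the origin (TCP) lies on the centre line of the jaws, within the pads' length; the fingertips stand 19 mm ahead of it and the grasp point (between the pads) is the TCP (r.tip_extent is the distance from the TCP to the fingertips, in m); z points along the fingers, y is the line along which they close (so a half turn about z gives the same grasp; the last joint's range is limited). The gripper opens to 88 mm and grips with 3 to 60 N. Pads are 19 mm wide; open, the fingers measure 130 mm over their backs; the gripper's body (78 mm by 193 mm) begins 47 mm behind the grasp point.
Start: joints at [-58.493, 20.546, 0.682, 0, -70.136, -16.507], TCP at [0.175, -0.652, 0.246] pointing down, gripper open.
Joint ranges: [-176.03, 176.03], [-82.01, 121.73], [-58.28, 71.71], [-173.87, 95.51], [-174.79, -0.11], [-173.66, 173.66]. Speed limits (degrees/s): [136.94, 136.94, 172.46, 180, 180, 180].

INTERFACE

Orientations are given as [roll, pitch, yaw] about the fixed x, y, z axes, in that order (R = Rz(yaw) Ry(pitch) Rx(roll)).
In Python, from plant import r gives the robot as it stands. The module is installed in compiled form; this text tells all that it offers.
- The arm moves only by the tool jog_arm, never from a script. Its argument "deltas" is a list that holds one entry, the list of rows, each a list of 5 numbers: the opening, from -1 (shut) to 1 (fully open), then the shift along the world's x, y, z in cm, then the turn about the world's z in rad. In form: [[[claw, dx, dy, dz, turn], ...]]. A call has 1 to 8 rows; each row shifts and turns the commanded pose from where the row before left it; what a row does not reach is not made up. A row lasts 1/8 s, in which the tool goes at most 62.5 mm and 10.7 degrees, less where a joint would pass 70% of its speed; a pose out of reach is approached as far as the arm can. A call with a gripper value outside its range is refused whole. The fingers move at their own pace and stop on an object; "force" is the grip in N (left out, the last holds). Time passes only in rows, so rows that do not move let the fingers close. It gives the time, the measured TCP pose, the force, the opening and the grip force at its end, in the units of the state.
- r.get_state(): the state, without advancing time (a new reading comes with each control period).
- r.capture(name): name is "scene" or "top" or "wrist"; returns the picture (400x640x3 uint8, blue, green, red); there is no depth.
- r.camera_info(name): a dict with "fx", "fy", "cx", "cy" (pixels), "view" (4x4, takes a point from world to camera coordinates). Camera axes: x right, y up, looking along -z (the intrinsics and any distortion apply to the point x, -y, -z); pixel columns grow to the right and rows downward; lengths in m; the calibration is good to about 2 mm. A picture is of the moment at which its call begins: read the wrist's pose just before it. camera_info takes no time and is no camera call; for the wrist camera it gives the pose at the moment of the call.
- r.close_job(): hands the job in; it is judged then, once.
The state is a dict: "time_s": time; "joints": joint angles; "qd": joint speeds; "joint_torque": joint torques, N m; "tcp_pos": TCP position; "eef_rot": TCP orientation; "contact_force": force on the tool from outside, world axes, zero at the start; "moment": the same for the moment, N m; "gripper_width": finger opening in m; "gripper_force": force on a finger pad.
Only numpy, scipy, OpenCV 4.12 (cv2) and the standard library are available. Lean on these libraries where they do the work, as an engineer would, in place of code of your own. Each camera call takes 0.05 s, during which the arm holds its last target. There are 200 camera calls.

## Working session

There is one attempt and no reset: what is moved stays moved. The work goes in short steps, Python scripts to look and compute and a tool call to move; the robot and the scene stay as the last step left them, time stands still between calls to the robot, and variables do not carry over. Pictures are saved under pics/ and viewed, at most 10 in all, crops included, and the job is handed in when it is done.

Besides the shell and the picture viewer there is one more tool, called after "Emit:" as a command line: name --argument value ..., lists and objects as JSON in quotes. jog_arm: Moves the arm, as the interface text tells. Its arguments: {"type":"object","properties":{"deltas":{"type":"array"},"force":{"type":"number"}},"required":["deltas"]}

```bash
mkdir -p pics; cat > h.py <<'E'
import numpy as np,cv2
from plant import r
def ray(info,u,v):
    K=info; x=(u-K['cx'])/K['fx']; y=(v-K['cy'])/K['fy']
    V=np.array(K['view']); R=V[:3,:3]; t=V[:3,3]
    d=R.T@np.array([x,-y,-1.]); return -R.T@t,d/np.linalg.norm(d)
def atz(info,u,v,z):
    c,d=ray(info,u,v); return c+d*(z-c[2])/d[2]
def tri(rays):
    A=np.zeros((3,3));b=np.zeros(3)
    for c,d in rays:
        P=np.eye(3)-np.outer(d,d);A+=P;b+=P@c
    p=np.linalg.solve(A,b); return p,[np.linalg.norm((np.eye(3)-np.outer(d,d))@(p-c)) for c,d in rays]
def proj(info,p):
    V=np.array(info['view']);q=V[:3,:3]@p+V[:3,3]
    return info['fx']*q[0]/-q[2]+info['cx'],info['fy']*-q[1]/-q[2]+info['cy']
E
python3 - <<'E'
from h import *
for n in("scene","top"):
    cv2.imwrite(f"pics/{n}0.png",r.capture(n)); i=r.camera_info(n); print(n,{k:(np.round(v,3).tolist()) for k,v in i.items() if k!='name'})
print(r.get_state(),r.tip_extent)
E
```

```text
scene {'fx': 379.725, 'fy': 379.725, 'cx': 318.796, 'cy': 204.615, 'view': [[0.811, 0.585, -0.02, -0.41], [-0.408, 0.59, 0.697, 0.125], [0.42, -0.557, 0.717, -1.414], [0.0, 0.0, 0.0, 1.0]]}
top {'fx': 374.548, 'fy': 374.548, 'cx': 324.243, 'cy': 199.868, 'view': [[0.018, -1.0, -0.002, 0.014], [0.992, 0.018, 0.126, -0.535], [-0.125, -0.004, 0.992, -1.052], [0.0, 0.0, 0.0, 1.0]]}
{'time_s': 0.1, 'joints': array([-5.84922879e+01,  2.05876935e+01,  6.39034866e-01, -1.81523120e-02,
       -7.01368541e+01, -1.65071628e+01]), 'qd': array([-0.02425909, -0.015319  ,  0.06034948,  0.13164063, -0.02304863,
       -0.01806377]), 'joint_torque': array([-7.52994110e-04, -5.84164560e+01,  2.93750596e+01,  7.01563686e+00,
        1.00877820e-02, -7.62223726e-05]), 'tcp_pos': array([ 0.17458093, -0.65160114,  0.24471106]), 'eef_rot': array([ 1.79913163e+02, -7.93756773e-03, -1.65005625e+02]), 'contact_force': array([ 0.30277495,  0.20570317, -0.12304885]), 'moment': array([ 0.00204681,  0.0368969 , -0.01270019]), 'gripper_force': 0.0, 'gripper_width': 0.08762684911435277} 0.019
```

View pics/scene0.png

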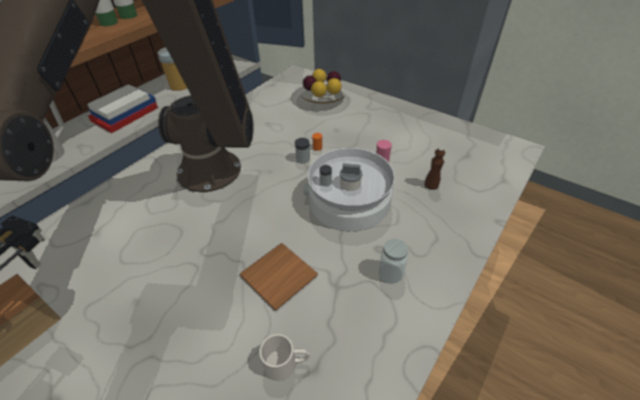

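View pics/top0.png

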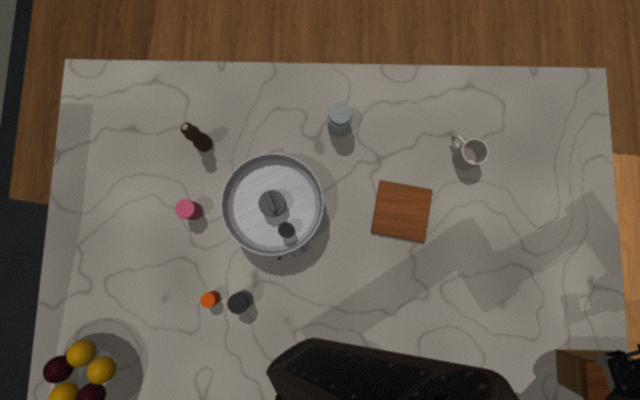

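The cylinders that could be the tin, in the top view, are orange (209,299), pink (188,209), a large dark-lidded one (238,302) and a small dark-lidded one in the bowl (287,230). The last fits: it is neither orange nor pink, is smaller than its look-alike, and stands in the bowl. I'll confirm it in an enlarged crop.

```bash
python3 - <<'E'
from h import *
a=cv2.imread("pics/top0.png")[145:325,170:335]; b=cv2.imread("pics/scene0.png")[130:235,285:405]
a=cv2.resize(a,None,fx=3.3,fy=3.3,interpolation=cv2.INTER_CUBIC)[:594,:400]; 
a=cv2.resize(cv2.imread("pics/top0.png")[145:325,200:335],(400,533),interpolation=cv2.INTER_CUBIC)
b=cv2.resize(b,(400,350),interpolation=cv2.INTER_CUBIC)
b=cv2.copyMakeBorder(b,0,183,0,0,cv2.BORDER_CONSTANT)
cv2.imwrite("pics/crop1.png",np.hstack([a,b]))
E
```

```text
(no output)
```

View pics/crop1.png

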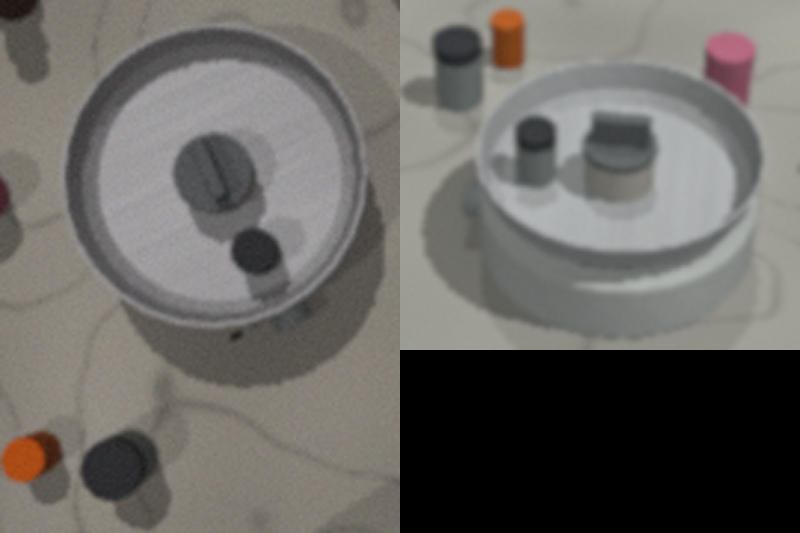

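The crop confirms it: the small dark-lidded steel tin inside the bowl is the target, and the larger dark-lidded one outside is the look-alike. Next I triangulate tin lid, bar and board from the two views.

```bash
python3 - <<'E'
from h import *
T=r.camera_info("top");S=r.camera_info("scene")
ct=lambda x,y:((x+.5)/2.963-.5+200,(y+.5)/2.963-.5+145)
cs=lambda x,y:((x-400+.5)/3.333-.5+285,(y+.5)/3.333-.5+130)
for n,a,b in[("tinlid",ct(255,250),cs(536,133)),("bartop",ct(216,171),cs(621,117)),("capdisc",ct(214,174),cs(619,149))]:
    p,e=tri([ray(T,*a),ray(S,*b)]);print(n,np.round(p,4),np.round(e,4))
print("tin@.139",atz(T,*ct(255,250),.139),atz(S,*cs(536,133),.139))
print("bar@.159",atz(T,*ct(216,171),.159),atz(S,*cs(621,117),.159))
print("rim c@.121",atz(T,*ct(215,175),.121))
a=atz(T,*ct(207,140),.159);b=atz(T,*ct(224,200),.159);print("bar dir",np.degrees(np.arctan2(*(a-b)[1::-1])),np.linalg.norm(a-b))
print("knob",atz(T,*ct(290,310),.04))
P=[]
for a,b in zip([(379,181),(433,187),(426,242),(372,236)],[(317,273),(277,308),(241,275),(282,244)]):
    pass
tc=[(379,181),(433,187),(426,242),(372,236)]; 
print("board top cam@.015",[np.round(atz(T,*q,.015),3).tolist() for q in tc])
sc=[(282,244),(317,273),(277,308),(241,275)]
print("board scene",[np.round(atz(S,*q,.015),3).tolist() for q in sc])
for n,u,v,z in[("jar",340,111,.12),("mill",187,129,.16),("mug",474,151,.085)]: print(n,atz(T,u,v,z))
s=r.get_state();print(s['eef_rot'])
E
```

```text
tinlid [0.4448 0.1228 0.1351] [0.0016 0.0016]
bartop [0.5131 0.1576 0.1623] [0.0045 0.0045]
capdisc [0.5129 0.1633 0.1196] [0.0014 0.0014]
tin@.139 [0.44337891 0.1213925  0.139     ] [0.44848905 0.12034809 0.139     ]
bar@.159 [0.50996932 0.15509674 0.159     ] [0.51406123 0.16462969 0.159     ]
rim c@.121 [0.51078922 0.1613033  0.121     ]
bar dir 17.664517263900343 0.0545199631556477
knob [0.39127139 0.09656376 0.04      ]
board top cam@.015 [[0.596, -0.138, 0.015], [0.581, -0.298, 0.015], [0.419, -0.274, 0.015], [0.433, -0.118, 0.015]]
board scene [[0.454, -0.118, 0.015], [0.602, -0.141, 0.015], [0.58, -0.29, 0.015], [0.43, -0.27, 0.015]]
jar [ 0.77075209 -0.01580744  0.12      ]
mill [0.69970287 0.38637646 0.16      ]
mug [ 0.6737936  -0.39436225  0.085     ]
[ 1.79913163e+02 -7.93756773e-03 -1.65005625e+02]
```

Emit:
jog_arm --deltas '[[[1, 3, 5, 0.5, 0], [1, 3, 5, 0.5, 0], [1, 3, 5, 0.5, 0], [1, 3, 5, 0.5, 0], [1, 3, 5, 0.5, 0], [1, 3, 5, 0.5, 0], [1, 3, 5, 0, 0], [1, 3, 5, 0, 0]]]'

```text
time_s: 1.1
tcp_pos: [0.4152, -0.2502, 0.2756]
eef_rot: [-180.0, 0.0, -165.0]
contact_force: [2.1, 0.0, 0.9]
gripper_width: 0.0881
gripper_force: 0.0
```

Emit:
jog_arm --deltas '[[[1, 0, 4.5, 0.5, 0.09], [1, 0, 4.5, 0.5, 0.09], [1, 0, 4.5, 0.5, 0.1], [1, 0, 4.5, 0.5, 0], [1, 0, 4.5, 0, 0], [1, 0, 4.5, 0, 0], [1, 0, 3, 0, 0], [1, 0, 0, 0, 0]]]'

```text
time_s: 2.1
tcp_pos: [0.4145, 0.0496, 0.2954]
eef_rot: [180.0, -0.0, -148.8]
contact_force: [-0.6, -0.3, 0.2]
gripper_width: 0.0876
gripper_force: 0.0
```

```bash
python3 - <<'E'
from h import *
import pickle
s=r.get_state();i=r.camera_info("wrist");im=r.capture("wrist");cv2.imwrite("pics/w1.png",im);pickle.dump(i,open("w1.pkl","wb"))
print(s['time_s'],s['tcp_pos'],s['eef_rot'],np.round(np.linalg.inv(np.array(i['view'])),3),i['fx'])
E
```

```text
2.1 [0.41445438 0.04955094 0.2953523 ] [ 1.79987012e+02 -1.66817066e-02 -1.48789135e+02] [[-0.518 -0.813 -0.265  0.342]
 [ 0.855 -0.492 -0.162  0.005]
 [ 0.001 -0.311  0.95   0.434]
 [ 0.     0.     0.     1.   ]] 298.20809524382474
```

View pics/w1.png

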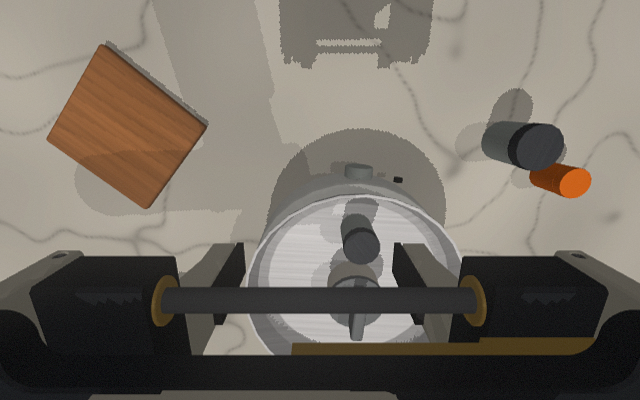

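The wrist view shows the tin lid centre at (361,246), the cap bar running from about (359,281) to (357,340), and the board corners at (103,45), (207,126), (149,208) and (48,138).

```bash
python3 - <<'E'
from h import *
import pickle
W=pickle.load(open("w1.pkl","rb"));T=r.camera_info("top");S=r.camera_info("scene")
ct=lambda x,y:((x+.5)/2.963-.5+200,(y+.5)/2.963-.5+145)
cs=lambda x,y:((x-400+.5)/3.333-.5+285,(y+.5)/3.333-.5+130)
p,e=tri([ray(T,*ct(255,250)),ray(S,*cs(536,133)),ray(W,361,246)]);print(p,e)
print("tin",atz(W,361,246,.139))
b=[atz(W,*q,.015) for q in[(103,45),(207,126),(149,208),(48,138)]];print("board",np.round(b,3).tolist(),np.mean(b,0))
T2=[atz(T,*q,.015) for q in[(379,181),(433,187),(426,242),(372,236)]];S2=[atz(S,*q,.015) for q in[(282,244),(317,273),(277,308),(241,275)]]
print(np.mean(T2,0),np.mean(S2,0))
print("bar end hub-out",atz(W,357,340,.159),"other",atz(W,359,281,.159))
print("knob",atz(W,358,171,.045))
# height of board from the three views' near corners
print(tri([ray(T,372,236),ray(S,282,244),ray(W,207,126)]),tri([ray(T,433,187),ray(S,277,308),ray(W,48,138)]))
E
```

```text
[0.44412694 0.12288676 0.13384991] [np.float64(0.0010721840538730194), np.float64(0.002273243409428014), np.float64(0.0012693265655505984)]
tin [0.4413503  0.11989201 0.139     ]
board [[0.419, -0.264, 0.015], [0.442, -0.111, 0.015], [0.594, -0.135, 0.015], [0.57, -0.291, 0.015]] [ 0.50614136 -0.20039578  0.015     ]
[ 0.50742713 -0.20691796  0.015     ] [ 0.51663236 -0.20454636  0.015     ]
bar end hub-out [0.5352839  0.17384479 0.159     ] other [0.46970723 0.13298723 0.159     ]
knob [0.38403131 0.09233998 0.045     ]
(array([ 0.44173154, -0.11456095,  0.00317934]), [np.float64(0.00909845886919442), np.float64(0.006616795437645977), np.float64(0.0028142799774233743)]) (array([ 0.57760971, -0.2939127 ,  0.0129876 ]), [np.float64(0.005585835831291901), np.float64(0.005040615995922536), np.float64(0.00611672725776213)])
```

Emit:
jog_arm --deltas '[[[1, 1.4, 3.5, 0, 0], [1, 1.4, 3.6, 0, 0], [1, 0, 0, -4, 0], [1, 0, 0, -4, 0], [1, 0, 0, -4, 0], [1, 0, 0, -3.3, 0], [1, 0, 0, -2, 0], [1, 0, 0, 0, 0]]]'

```text
time_s: 3.15
tcp_pos: [0.4419, 0.1175, 0.1213]
eef_rot: [-180.0, -0.2, -149.0]
contact_force: [-0.4, -0.1, 0.2]
gripper_width: 0.0876
gripper_force: 0.0
```

Emit:
jog_arm --deltas '[[[-1, 0, 0, 0, 0], [-1, 0, 0, 0, 0], [-1, 0, 0, 0, 0], [-1, 0, 0, 0, 0], [-1, 0, 0, 0, 0], [-1, 0, 0, 0, 0]]]' --force 20

```text
time_s: 3.9
tcp_pos: [0.4427, 0.1192, 0.1227]
eef_rot: [180.0, 0.0, -148.9]
contact_force: [-0.5, 1.5, 1.4]
gripper_width: 0.0403
gripper_force: 20.0
```

Emit:
jog_arm --deltas '[[[-1, 0, 0, 2, 0], [-1, 0, 0, 4, 0], [-1, 0, 0, 4, 0], [-1, 0.5, -2, 2, 0], [-1, 1, -4.5, 0, 0], [-1, 1.1, -5, 0, 0], [-1, 1, -5, 0, 0], [-1, 1, -5, 0, 0]]]'

```text
time_s: 4.9
tcp_pos: [0.4885, -0.0976, 0.2423]
eef_rot: [180.0, -0.0, -148.9]
contact_force: [0.7, -0.0, -1.9]
gripper_width: 0.0405
gripper_force: 20.0
```

Emit:
jog_arm --deltas '[[[-1, 1, -5, 0, 0], [-1, 1, -4, 0, 0], [-1, 0, -2, -3, 0], [-1, 0, 0, -4, 0], [-1, 0, 0, -4, 0], [-1, 0, 0, -3, 0], [-1, 0, 0, -2, 0], [-1, 0, 0, 0, 0]]]'

```text
time_s: 5.9
tcp_pos: [0.5072, -0.2059, 0.0808]
eef_rot: [179.9, -0.2, -149.0]
contact_force: [-0.7, 0.4, -0.8]
gripper_width: 0.0403
gripper_force: 20.0
```

```bash
python3 - <<'E'
from h import *
im=r.capture("scene");im2=r.capture("top")
cv2.imwrite("pics/place.png",np.hstack([cv2.resize(im[190:350,200:360],(400,400),interpolation=3),cv2.resize(im2[120:280,300:460],(400,400),interpolation=3)]))
s=r.get_state();print(s['tcp_pos'],s['gripper_width'],s['contact_force'])
E
```

```text
[ 0.50889438 -0.20605455  0.08291426] 0.04028707709307599 [ 0.28105082  0.45768817 -1.43107351]
```

View pics/place.png

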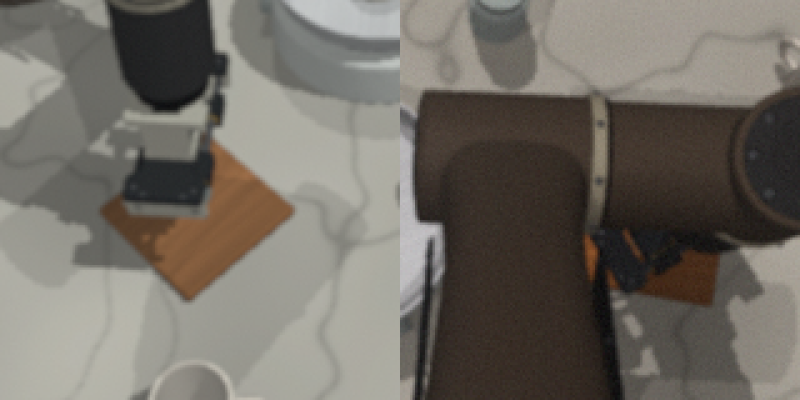

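Over the board, the gripper hides the tin in both views but is centred on the board (scene crop about (165,190)). I'll lower until touch.

Emit:
jog_arm --deltas '[[[-1, 0, 0, -1, 0], [-1, 0, 0, -0.8, 0], [-1, 0, 0, -0.4, 0], [-1, 0, 0, -0.2, 0], [-1, 0, 0, 0, 0]]]'

```text
time_s: 6.62
tcp_pos: [0.5088, -0.206, 0.0587]
eef_rot: [-180.0, 0.0, -148.9]
contact_force: [-0.8, 0.5, -0.5]
gripper_width: 0.0404
gripper_force: 20.0
```

Emit:
jog_arm --deltas '[[[-1, 0, 0, -0.1, 0], [-1, 0, 0, 0, 0], [-1, 0, 0, 0, 0]]]'

```text
time_s: 7.0
tcp_pos: [0.5089, -0.2059, 0.0586]
eef_rot: [-180.0, 0.0, -148.9]
contact_force: [-5.0, 3.0, 8.4]
gripper_width: 0.0404
gripper_force: 20.0
```

Contact with the board (8 N), so I release.

Emit:
jog_arm --deltas '[[[0, 0, 0, 0.1, 0], [0.2, 0, 0, 0, 0], [0.5, 0, 0, 0, 0], [0.8, 0, 0, 0, 0], [1, 0, 0, 0, 0], [1, 0, 0, 2, 0], [1, 0, 0, 5, 0], [1, 0, 0, 5, 0]]]'

```text
time_s: 8.0
tcp_pos: [0.5083, -0.206, 0.1796]
eef_rot: [180.0, -0.1, -149.0]
contact_force: [0.7, -1.3, -0.0]
gripper_width: 0.0871
gripper_force: 0.0
```

Emit:
jog_arm --deltas '[[[1, 0, 0, 5, 0], [1, -1, 4, 4, 0], [1, -1, 5, 0, 0], [1, -1, 5, 0, 0], [1, -2, 5, 0, 0], [1, -2, 5, 0, 0], [1, -2, 5, 0, 0], [1, 0, 0, 0, 0]]]'

```text
time_s: 9.0
tcp_pos: [0.4177, 0.0868, 0.2689]
eef_rot: [180.0, 0.1, -148.6]
contact_force: [0.2, -0.4, 0.3]
gripper_width: 0.0876
gripper_force: 0.0
```

```bash
python3 - <<'E'
from h import *
import pickle
s=r.get_state();W=r.camera_info("wrist");w=r.capture("wrist");a=r.capture("scene");b=r.capture("top")
pickle.dump(W,open("w2.pkl","wb"));cv2.imwrite("pics/w2.png",w);cv2.imwrite("pics/s2.png",a);cv2.imwrite("pics/t2.png",b)
print(s['time_s'],s['tcp_pos'],s['eef_rot'])
m=np.array([.511,.161,.159]);print(proj(W,m),proj(r.camera_info("top"),m))
f=lambda i,x,y:cv2.resize(i[y:y+100,x:x+133],(400,300),interpolation=3)
cv2.imwrite("pics/c2.png",np.vstack([np.hstack([f(a,210,210),f(b,335,155)]),np.hstack([f(b,205,150),cv2.resize(w,(400,250))[:,:]]) if 0 else np.hstack([f(b,205,150),f(a,285,130)])]))
E
```

```text
9.0 [0.41766516 0.08677442 0.26892729] [ 1.79973433e+02  7.51769993e-02 -1.48646485e+02]
(np.float64(333.4157982306803), np.float64(319.5840076118947)) (np.float64(270.2787981018098), np.float64(201.94031143222008))
```

View pics/c2.png

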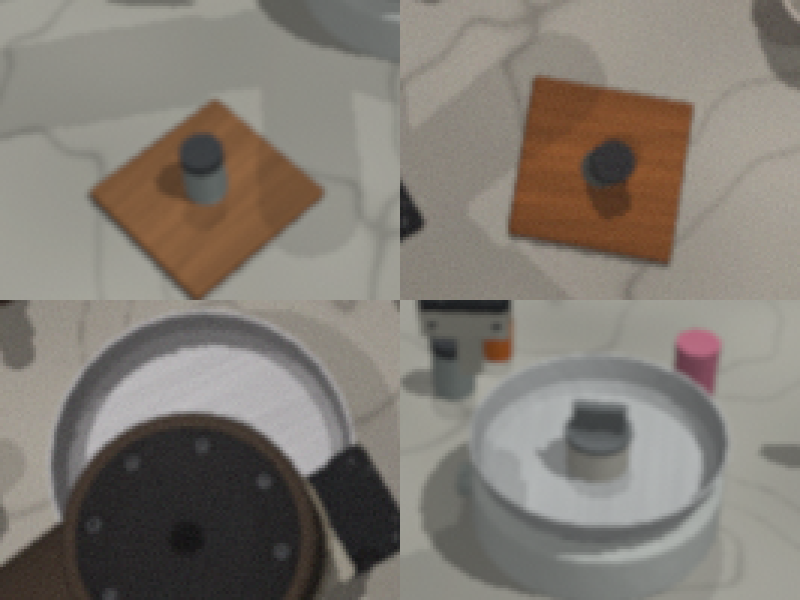

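View pics/w2.png

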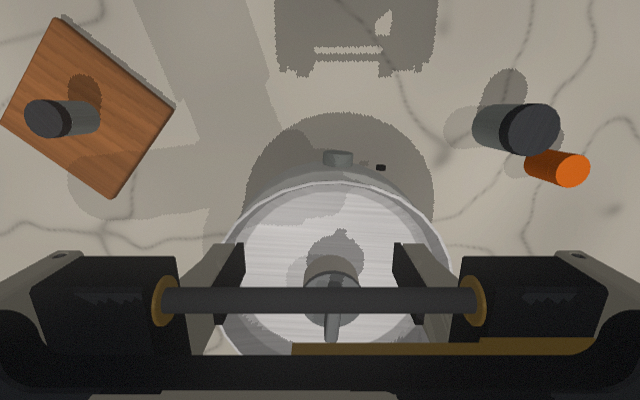

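The tin stands upright near the board's centre (top crop (610,163)). The rod partly hides the cap bar in the wrist view ((336,283) to (332,341)), so I'll move over the hub to see it clear.

Emit:
jog_arm --deltas '[[[1, 3, 2, 0, 0], [1, 3, 2, 0, 0], [1, 3, 2, 0, 0], [1, 0.5, 1.5, 0, 0], [1, 0, 0, 0, 0], [1, 0, 0, 0, 0]]]'

```text
time_s: 9.9
tcp_pos: [0.5132, 0.158, 0.2685]
eef_rot: [180.0, -0.0, -149.0]
contact_force: [-0.5, 0.4, 0.6]
gripper_width: 0.0877
gripper_force: 0.0
```

```bash
python3 - <<'E'
from h import *
import pickle
s=r.get_state();W=r.camera_info("wrist");w=r.capture("wrist")
pickle.dump(W,open("w3.pkl","wb"));cv2.imwrite("pics/w3.png",w)
print(s['time_s'],s['tcp_pos'],s['eef_rot'])
m=np.array([.511,.161,.159]);u,v=map(int,proj(W,m));print(u,v)
x=max(0,u-100);y=max(0,min(250,v-75));print(x,y)
cv2.imwrite("pics/c3.png",cv2.resize(w[y:y+150,x:x+200],(800,600),interpolation=3))
E
```

```text
9.9 [0.51323548 0.15801257 0.26849956] [ 1.79997553e+02 -2.61568490e-02 -1.49007314e+02]
322 208
222 133
```

View pics/c3.png

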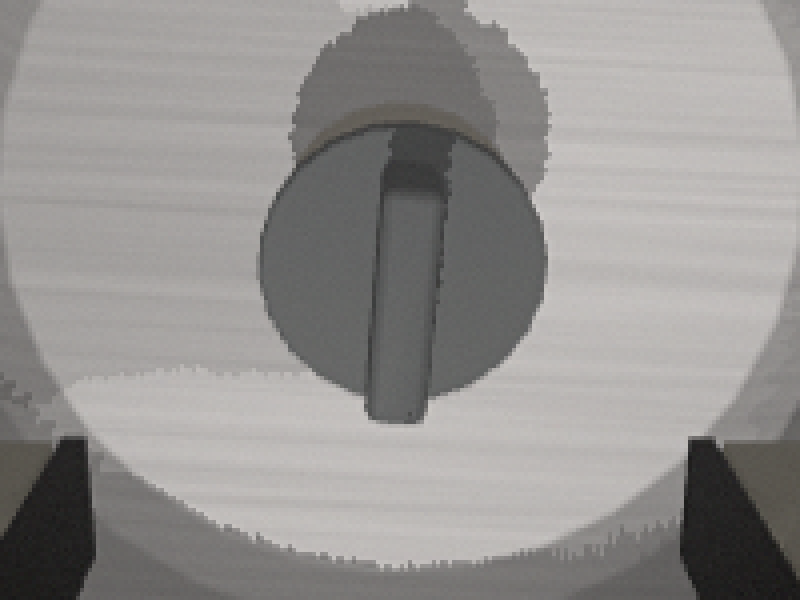

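Clear view: the bar's top face runs from (413,189) to (397,416) in the crop, and the disc centre is near (403,262).

```bash
python3 - <<'E'
from h import *
import pickle
W=pickle.load(open("w3.pkl","rb"));T=r.camera_info("top");S=r.camera_info("scene");W1=pickle.load(open("w1.pkl","rb"))
c=lambda x,y:((x+.5)/4-.5+222,(y+.5)/4-.5+133)
a=atz(W,*c(413,189),.159);b=atz(W,*c(397,416),.159);print(a,b,(a+b)/2,np.linalg.norm(a-b),np.degrees(np.arctan2(*(b-a)[1::-1])))
print("disc",atz(W,*c(403,262),.127))
print("far end tri",tri([ray(W,*c(397,416)),ray(W1,357,340)]))
m=((a+b)/2); mid=proj(W,m)
ct=lambda x,y:((x+.5)/2.963-.5+200,(y+.5)/2.963-.5+145)
print(tri([ray(W,*mid),ray(T,*ct(216,171)),ray(S,352,165.2)]))
print("floor ellipse: left/right at row265", atz(W,*c(3,240),.079),atz(W,*c(799,240),.079))
E
```

```text
[0.48845846 0.14925539 0.159     ] [0.53536446 0.17359703 0.159     ] [0.51191146 0.16142621 0.159     ] 0.052845900429917686 27.426841296539095
disc [0.51160355 0.16130906 0.127     ]
far end tri (array([0.53515535, 0.17358874, 0.15931446]), [np.float64(0.00011038114277036149), np.float64(0.00011038114277028737)])
(array([0.51349547, 0.16044713, 0.15806366]), [np.float64(0.0017461464288263428), np.float64(0.006132870828505597), np.float64(0.006110256697115274)])
floor ellipse: left/right at row265 [0.57693907 0.06818131 0.079     ] [0.46002425 0.26310596 0.079     ]
```

Emit:
jog_arm --deltas '[[[0.5, -0.13, 0.35, 0, -0.06], [0, 0, 0, -4, 0], [0, 0, 0, -4, 0], [0, 0, 0, -2.2, 0], [0, 0, 0, -1, 0], [0, 0, 0, -0.45, 0], [0, 0, 0, 0, 0], [0, 0, 0, 0, 0]]]'

```text
time_s: 10.95
tcp_pos: [0.5128, 0.1628, 0.153]
eef_rot: [180.0, 0.1, -152.4]
contact_force: [-0.9, 0.6, -0.1]
gripper_width: 0.0439
gripper_force: 0.0
```

```bash
python3 - <<'E'
from h import *
s=r.get_state();print(s['tcp_pos'],s['eef_rot'],s['joints'],s['contact_force'],s['gripper_width'])
E
```

```text
[0.5127936  0.16277522 0.15295237] [ 1.79991240e+02  8.63541909e-02 -1.52389606e+02] [ 3.85018274e+01  1.23347964e+01 -2.39787396e+01  9.58416606e-03
 -5.36000105e+01 -1.00897109e+02] [-0.90845873  0.57657425 -0.09239211] 0.04392746996365448
```

Emit:
jog_arm --deltas '[[[0, -0.1, -0.13, 0, 0], [-1, 0, 0, 0, 0], [-1, 0, 0, 0, 0], [-1, 0, 0, 0, 0], [-1, 0, 0, 0, 0], [-1, 0, 0, 0, 0]]]' --force 25

```text
time_s: 11.7
tcp_pos: [0.5114, 0.1612, 0.152]
eef_rot: [-180.0, -0.0, -152.4]
contact_force: [0.4, 1.0, 0.5]
gripper_width: 0.0138
gripper_force: 25.0
```

Emit:
jog_arm --deltas '[[[-1, 0, 0, 0, 0.04], [-1, 0, 0, 0, 0.04], [-1, 0, 0, 0, 0.04], [-1, 0, 0, 0, 0.03], [-1, 0, 0, 0, 0]]]'

```text
time_s: 12.32
tcp_pos: [0.5114, 0.1612, 0.1521]
eef_rot: [-180.0, 0.0, -143.8]
contact_force: [0.6, 0.3, -0.4]
gripper_width: 0.0139
gripper_force: 25.0
```

```bash
python3 - <<'E'
from h import *
s=r.get_state();print(s['tcp_pos'],s['eef_rot'],s['moment'],s['contact_force'],s['gripper_width'])
E
```

```text
[0.51139909 0.16120651 0.15205703] [-1.79998217e+02  9.93181232e-04 -1.43800659e+02] [ 0.03443321 -0.00174458 -0.02706586] [ 0.55516565  0.31932094 -0.38262338] 0.013861165882600968
```

Emit:
jog_arm --deltas '[[[-1, 0, 0, 0, 0.02], [-1, 0, 0, 0, 0.02], [-1, 0, 0, 0, 0.02], [-1, 0, 0, 0, 0]]]'

```text
time_s: 12.82
tcp_pos: [0.5116, 0.1611, 0.1521]
eef_rot: [-180.0, 0.0, -140.3]
contact_force: [1.9, -0.8, -1.4]
gripper_width: 0.0137
gripper_force: 24.9
```

```bash
python3 - <<'E'
from h import *
s=r.get_state();print(s['tcp_pos'],s['eef_rot'],s['moment'],s['contact_force'],s['gripper_width'])
E
```

```text
[0.5115803  0.1611036  0.15208963] [-1.79981433e+02  5.60203400e-03 -1.40340921e+02] [-0.51953794 -0.71641859 -0.05596133] [ 1.89742981 -0.76845163 -1.40498669] 0.013651085179892539
```

Emit:
jog_arm --deltas '[[[-1, 0, 0, 0, 0.02], [-1, 0, 0, 0, 0.02], [-1, 0, 0, 0, 0]]]'

```text
time_s: 13.2
tcp_pos: [0.5117, 0.1611, 0.1522]
eef_rot: [-180.0, 0.0, -138.1]
contact_force: [4.0, -2.4, -1.6]
gripper_width: 0.014
gripper_force: 25.0
```

```bash
python3 - <<'E'
from h import *
s=r.get_state();print(s['tcp_pos'],s['eef_rot'],s['moment'],s['contact_force'],s['gripper_width'],s['joint_torque'])
E
```

```text
[0.51170598 0.1611392  0.15217202] [-1.79978562e+02  2.24467092e-02 -1.38059580e+02] [-1.09808899 -1.70810587 -0.32569303] [ 3.9622141  -2.38789404 -1.5582351 ] 0.013988142195097957 [  2.45880291 -43.21597695  24.48465586   4.63041008  -0.72718464
   0.50656864]
```

Resistance builds from about 0.2 rad (moment growing, joint 6 at 0.5 N m), so this looks like the stop. I'll go the other way.

Emit:
jog_arm --deltas '[[[-1, 0, 0, 0, -0.05], [-1, 0, 0, 0, -0.1], [-1, 0, 0, 0, -0.1], [-1, 0, 0, 0, -0.05], [-1, 0, 0, 0, -0.05], [-1, 0, 0, 0, -0.05], [-1, 0, 0, 0, 0]]]'

```text
time_s: 14.08
tcp_pos: [0.511, 0.1615, 0.152]
eef_rot: [180.0, -0.0, -161.0]
contact_force: [-0.4, 0.0, 0.7]
gripper_width: 0.0136
gripper_force: 25.0
```

```bash
python3 - <<'E'
from h import *
s=r.get_state();print(s['tcp_pos'],s['eef_rot'],s['moment'],s['contact_force'],s['gripper_width'],s['joint_torque'])
E
```

```text
[0.51097643 0.16145655 0.15203897] [ 1.79973500e+02 -2.50784699e-02 -1.60962696e+02] [ 0.14193817  0.12037304 -0.03875021] [-0.35595612  0.0152584   0.7461428 ] 0.013582760835728824 [ -0.20370306 -42.11013079  24.81276512   5.94840333  -0.04434661
  -0.41716766]
```

Emit:
jog_arm --deltas '[[[-1, 0, 0, 0, -0.03], [-1, 0, 0, 0, -0.03], [-1, 0, 0, 0, -0.03], [-1, 0, 0, 0, -0.02], [-1, 0, 0, 0, 0]]]'

```text
time_s: 14.7
tcp_pos: [0.5114, 0.1612, 0.1521]
eef_rot: [180.0, -0.0, -167.3]
contact_force: [-0.1, 0.7, 0.4]
gripper_width: 0.014
gripper_force: 25.0
```

```bash
python3 - <<'E'
from h import *
s=r.get_state();print(s['tcp_pos'],s['eef_rot'],s['moment'],s['contact_force'],s['gripper_width'],s['joint_torque'])
E
```

```text
[0.51136414 0.161191   0.15205706] [ 1.79998981e+02 -3.45445886e-03 -1.67313065e+02] [ 0.01573266  0.01129435 -0.01992945] [-0.14569284  0.66105462  0.4289782 ] 0.014003721816384837 [-9.77432937e-03 -4.22846961e+01  2.48604494e+01  5.90791449e+00
 -7.50689255e-02 -1.54903061e-01]
```

Free at -0.26 rad with no moment, so negative is the right way. I'll turn to about -0.92 rad.

Emit:
jog_arm --deltas '[[[-1, 0, 0, 0, -0.1], [-1, 0, 0, 0, -0.1], [-1, 0, 0, 0, -0.1], [-1, 0, 0, 0, -0.1], [-1, 0, 0, 0, -0.1], [-1, 0, 0, 0, -0.08], [-1, 0, 0, 0, -0.06], [-1, 0, 0, 0, 0]]]'

```text
time_s: 15.7
tcp_pos: [0.5119, 0.1624, 0.1522]
eef_rot: [179.9, 0.0, 156.1]
contact_force: [0.7, 5.6, -1.3]
gripper_width: 0.0136
gripper_force: 25.0
```

Emit:
jog_arm --deltas '[[[-1, 0, 0, 0, -0.01], [-1, 0, 0, 0.1, 0], [-1, 0, 0, 0.2, 0], [-1, 0, 0, 0.2, 0], [-1, 0, 0, 0, 0]]]'

```text
time_s: 16.32
tcp_pos: [0.5113, 0.1622, 0.1569]
eef_rot: [179.9, -0.0, 155.5]
contact_force: [-1.1, 5.7, -1.4]
gripper_width: 0.014
gripper_force: 25.0
```

```bash
python3 - <<'E'
from h import *
s=r.get_state();print(s['tcp_pos'],s['eef_rot'],s['moment'],s['contact_force'],s['gripper_width'],s['joints'])
E
```

```text
[0.51131157 0.16218066 0.15686432] [ 1.79914649e+02 -3.36322614e-02  1.55547307e+02] [ 2.18433838  0.52152621 -0.01639019] [-1.07346202  5.69693535 -1.42442597] 0.014018349302503837 [ 3.84992957e+01  1.19802855e+01 -2.38159039e+01 -8.48459911e-02
 -5.41431180e+01 -1.52902350e+02]
```

Emit:
jog_arm --deltas '[[[-1, 0, 0.08, 0.3, 0], [-1, 0, 0, 0.5, 0], [-1, 0, 0, 0.5, 0], [-1, 0, 0, 0, 0]]]'

```text
time_s: 16.82
tcp_pos: [0.5116, 0.1619, 0.1707]
eef_rot: [180.0, 0.0, 155.5]
contact_force: [-0.3, -0.4, -1.4]
gripper_width: 0.0136
gripper_force: 25.0
```

Lifting freely, with only the cap's weight on the wrist.

Emit:
jog_arm --deltas '[[[-1, 0, 0, 1, 0], [-1, 0, 0, 2, 0], [-1, 0, 0, 2, 0], [-1, 0, 0, 2, 0], [-1, 0, 0, 2, 0], [-1, 0, 0, 1.5, 0], [-1, 0, 0, 0.5, 0], [-1, 0, 0, 0, 0]]]'

```text
time_s: 17.82
tcp_pos: [0.5113, 0.162, 0.28]
eef_rot: [180.0, -0.0, 155.5]
contact_force: [-0.2, -0.2, -1.6]
gripper_width: 0.014
gripper_force: 25.0
```

Emit:
jog_arm --deltas '[[[-1, 0, 0, 0, 0], [-1, 0, 0, 0, 0], [-1, 0, 0, 0, 0], [-1, 0, 0, 0, 0]]]'

```text
time_s: 18.32
tcp_pos: [0.5113, 0.162, 0.2799]
eef_rot: [-180.0, -0.0, 155.5]
contact_force: [0.6, 0.3, -0.6]
gripper_width: 0.0136
gripper_force: 25.0
```

```bash
python3 - <<'E'
from h import *
a=r.capture("scene");s=r.get_state();print(s['tcp_pos'],s['contact_force'],np.abs(s['qd']).max())
cv2.imwrite("pics/end.png",cv2.resize(a[100:330,220:420],(640,590) if 0 else (520,598),interpolation=3))
E
```

```text
[0.51135299 0.16200077 0.2799563 ] [-0.42625547  0.24284478 -1.45329521] 0.1124325586109851
```

View pics/end.png

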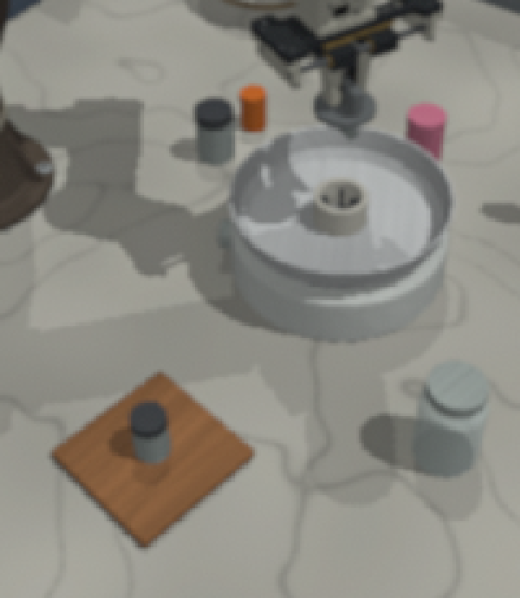

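The cap is held upright above the open hub (345,105), and the tin stands on the board (150,432).

```bash
python3 -c "
from plant import r
print(r.close_job())"
```

```text
the job is handed in; nothing more can be done
None
```

I've handed the job in (no verdict came back): the tin stands upright near the board's centre, and the cap, which came free the negative way (clockwise from above), is held still and upright over the bowl with its cross-bar about 10 cm above the rim; the jar, mill and mug were not touched.

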